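Pin the drill jig and hold it shut

ROBOT

A 6-joint arm with a two-finger parallel gripper is mounted at the origin on a cart in front of the work surface, level with it; the furniture and walls round the work are solid. World frame = base frame: x ahead of the robot, y to its left, z up, the work surface at z = 0. Lengths are in m, angles in rad, forces in N, time in s.
With the tool pointing down it reaches from about 0.275 to 0.725 m from the base axis. Payload 5.6 kg.
Tool frame: the origin (TCP) lies midway between the tips of the shut fingers; the grasp point (between the pads) lies r.grasp_offset behind it (r.grasp_offset is the distance from the TCP to the grasp point, in m); z points along the fingers, y is the line along which they close (so a half turn about z gives the same grasp; the last joint's range is limited). The gripper opens to 85 mm and grips with 20 to 120 N. Pads are 22 mm wide; open, the fingers measure 114 mm over their backs; the gripper's body (76 mm by 85 mm) begins 54 mm behind the grasp point. The pads swing forward as they close: fully open they stand 13 mm farther back than shut.
Start: joints at [1.546, 0.255, 0.108, 0, -1.424, -0.285], TCP at [0.168, 0.524, 0.231] pointing down, gripper open.
Joint ranges: [-2.95, 2.95], [-1.21, 1.97], [-1.09, 1.5], [-2.87, 1.71], [-2.94, -0.07], [-3.05, 3.05]. Speed limits (rad/s): [2.57, 2.57, 3.14, 3.14, 3.14, 3.14].

INTERFACE

Orientations are given as a unit quaternion [w, x, y, z].
In Python, from plant import r gives the robot as it stands.
- The arm moves only by the tool jog_arm, never from a script. Its arguments are lists of equal length, an entry for each row: "claw": the opening, from 0 (shut) to 1 (fully open); "translation": the shift along the world's x, y, z normalised to -1 to 1, where 1 is 300 mm, a list of three; "twist": the turn about the world's z normalised to -1 to 1, where 1 is 360 degrees. A call has 1 to 12 rows; each row is the pose to reach, as a shift and turn from the pose commanded when the call began, turning the shorter way round; what a row does not reach only later rows make up. A row lasts 1/10 s, in which the tool goes at most 50 mm and 8.59 degrees, less where a joint would pass 70% of its speed; a pose out of reach is approached as far as the arm can. A call with a number of a shift or a turn outside -1 to 1 is refused whole. A call with a gripper value outside its range is refused whole. The fingers move at their own pace and stop on an object; "grip_force" is the grip in N (left out, the last holds). Time passes only in rows, so rows that repeat a pose let the fingers close. It gives the time, the measured TCP pose, the force, the opening and the grip force at its end, in the units of the state.
- r.read_state(): the state, without advancing time (a new reading comes with each control period).
- r.grab_frame(name): name is "scene" or "top" or "wrist"; returns the picture (480x640x3 uint8, red, green, blue); there is no depth.
- r.calibration(name): a dict with "intrinsics" (3x3 intrinsics, pixels), "D" ([k1, k2, p1, p2, k3] as OpenCV has them; the pictures are not rectified), "world_to_cam" (4x4, takes a point from world to camera coordinates); the wrist camera has in their place "tool_from_camera" (4x4, takes a point from camera to tool coordinates, whose origin is the TCP and whose axes are the flange's). Camera axes: x right, y down, z forward; pixel columns grow to the right and rows downward; lengths in m; the calibration is good to about 2 mm. A picture is of the moment at which its call begins: read the wrist's pose just before it. calibration takes no time and is no camera call.
- r.hand_in(): hands the job in; it is judged then, once.
The state is a dict: "time": time; "q": joint angles; "qd": joint speeds; "tau": joint torques, N m; "position": TCP position; "eef_rot": TCP orientation; "wrist_force": force on the tool from outside, world axes, zero at the start; "torque": the same for the moment, N m; "grip_width": finger opening in m; "grip_force": force on a finger pad.
Only numpy, scipy, OpenCV 4.12 (cv2) and the standard library are available. Lean on these libraries where they do the work, as an engineer would, in place of code of your own. Each camera call takes 0.05 s, during which the arm holds its last target. There are 200 camera calls.

TASK

Swing the hinged lid of the drill jig down over the roller, then draw the long slim pin out of its leaning rest, stand it upright and push it through the hole in the lid into the hole of the lower half until its collar sits on the lid. A spring keeps the lid ajar: press down on the pin until the lid is fully shut, and finish while holding it so: the hand stays on the pin, pressing, and nothing is let go. Leave the short thick pin in its rest.

Things in the scene. Friction and masses are not known exactly. Their poses are not given: they have to be found in the camera images.
- jig: aluminium drill jig bolted to the worktop: block 80 (along its own x) x 100 mm, 38 mm high; a fixed roller stands in its pocket. Origin: centre of the underside, z up. Hinge line along its own x at y = -50, z = 38 mm; vertical pin hole (15 mm bore, right through) at x = 0, y = +34 mm. Place varies, yaw up to 0.25 rad either way
- jig_hole (a point): centre of the pin hole's mouth on the top face of the lower half, 38 mm above the worktop; axes as the jig's
- jig_lid (a joint): lid angle, rad: 0 fully shut (top face 52.5 mm above the worktop), 1.57 upright, stop 1.8; starts at 1.3 to 1.7. A stiff hinge (0.13 N m) keeps it where it is left: push its outer face over towards the jig's own +y and down, all the way. Let go, it rests about 0.065 rad ajar on a sprung plunger beside the hole; fully shut takes about 10 N down at the hole
- lid_hole (a point): centre of the pin hole's mouth (15 mm bore, 2.5 mm lead-in) on the lid's outer (upper) face, 84 mm from the hinge line; moves with the lid, its z the outer face's normal. The lid is a plate 78 mm along the hinge, 14 mm thick (0.5 to 14.5 mm above the hinge line when shut), 0.2 kg
- lid_edge (a point): middle of the lid's free edge on its outer face, 100 mm from the hinge line; moves with the lid
- pin_long: long slim steel pin, 96 mm, 0.1 kg: tapered shank 12 mm across, 50 mm long; collar 24 mm across, 50 to 54 mm from the tip; straight round grip 18 mm across, 54 to 96 mm. Origin: end of the tip; z along the pin from tip to grip. It starts in its rest, leaning 0.4 rad from vertical, x in the plane of the lean; draw it out along its own axis by over 50 mm
- pin_tip (a point): the tip's end of the long pin (its origin); 2.5 mm above the worktop when the collar is on the lid and the lid is shut
- pin_grip (a point): middle of the long pin's round grip, on its axis 78 mm from the tip, 24 mm above the collar
- rest_long: dark steel rest of the long pin, bolted down: foot 90 x 66 mm, block 46 mm wide and up to 67 mm high; its bore leans 0.4 rad so that the pin's grip leans to the rest's own -x. Origin: underside, 58 mm below the middle of the bore's mouth. Place and yaw (0.35 rad either way) vary; the two rests may swap places
- rest_short: the same kind of rest, with the short thick pin in it; same origin and axes
- pin_short: the other pin, to be left alone: shank 18 mm across, 30 mm long, collar 28 mm, a crossbar 50 mm long as its handle; it leans in rest_short and does not fit the jig. Origin: end of the tip, z along the pin to the crossbar

How it is judged:
On the way, in this order (a step that is already met when the one before it is completed fails the run):
1. the lid has been swung down on to its plunger, with the long pin not yet in the jig (value of joint jig_lid below 0.12 rad and distance between pin_tip and jig_hole above 0.05 m), for 0.2 s.
2. the long pin stands upright through the lid's hole and in the hole of the lower half (z of pin_tip in the frame of jig below 0.028 m and horizontal distance between pin_tip and jig_hole below 0.006 m and angle between pin_long's own z axis and vertical below 0.15 rad and value of joint jig_lid below 0.12 rad), for 0.1 s.
At the end, for the whole second after the job is handed in: Lid within 0.02 rad of shut; long pin upright (0.1 rad) in both holes, tip within 3 mm of its deepest point and 5 mm of the hole's axis; fingers press or hold the pin, and the pin the lid, each with over 3 N; short pin moved less than 20 mm (value of joint jig_lid below 0.02 rad and z of pin_tip in the frame of jig below 0.0055 m and horizontal distance between pin_tip and jig_hole below 0.005 m and angle between pin_long's own z axis and vertical below 0.1 rad and contact force between the fingers and pin_long above 3 N and contact force between pin_long and jig_lid above 3 N and distance of pin_short from where it was at the start of the episode below 0.02 m); the arm keeps its last pose, push and grip.
It fails at once if the short thick pin is pulled out of its rest (distance of pin_short from where it was at the start of the episode above 0.025 m).
It also fails if it takes over 51 s, if anything falls off the work surface, if the arm or the gripper's body presses on something with over 40 N, if the wrist force passes 120 N, or if a joint passes its speed limit or range.

## Working session

There is one attempt and no reset: what is moved stays moved. The work goes in short steps, Python scripts to look and compute and a tool call to move; the robot and the scene stay as the last step left them, time stands still between calls to the robot, and variables do not carry over. Pictures are saved under pics/ and viewed, at most 10 in all, crops included, and the job is handed in when it is done.

Besides the shell and the picture viewer there is one more tool, called after ">>>" as name([rows], argument=value, ...), one row to a line, values as JSON. jog_arm: Moves the arm, as the interface text tells. Scaled input: -1 to 1 covers 300 mm each way for a shift and 360 degrees each way for a turn. Its arguments: {"type":"object","properties":{"claw":{"type":"array"},"translation":{"type":"array"},"twist":{"type":"array"},"grip_force":{"type":"number"}},"required":["claw","translation","twist"]}

```bash
mkdir -p pics; ls; python3 - <<'E'
from plant import r
import cv2,numpy as np
s=r.read_state();print({k:np.round(v,3) for k,v in s.items()},r.grasp_offset)
for n in ["scene","top"]:
    cv2.imwrite(f"pics/{n}0.png",r.grab_frame(n)[:,:,::-1])
for n in ["scene","top","wrist"]:
    print(n,{k:np.round(v,4).tolist() for k,v in r.calibration(n).items()})
E
```

```text
pics
{'time': np.float64(0.0), 'q': array([ 1.546,  0.256,  0.107, -0.   , -1.424, -0.285]), 'qd': array([ 0.   ,  0.001,  0.002,  0.   , -0.   ,  0.002]), 'tau': array([ 1.0000e-03, -3.8663e+01,  2.3794e+01,  5.3650e+00, -6.0000e-03,
        0.0000e+00]), 'position': array([0.167, 0.523, 0.23 ]), 'eef_rot': array([ 0.001,  0.988, -0.154, -0.   ]), 'wrist_force': array([0.648, 1.325, 0.129]), 'torque': array([-0.072,  0.036,  0.059]), 'grip_force': np.float64(0.0), 'grip_width': np.float64(0.086)} 0.0187
scene {'intrinsics': [[529.866, 0.0, 322.327], [0.0, 529.866, 250.9186], [0.0, 0.0, 1.0]], 'D': [-0.0059, 0.0, 0.0, 0.0, 0.0], 'world_to_cam': [[0.6025, -0.798, 0.0104, -0.456], [-0.5106, -0.3955, -0.7635, 0.206], [0.6134, 0.4547, -0.6458, 0.7873], [0.0, 0.0, 0.0, 1.0]]}
top {'intrinsics': [[610.0167, 0.0, 319.3529], [0.0, 610.0167, 235.8172], [0.0, 0.0, 1.0]], 'D': [-0.1292, 0.0, 0.0, 0.0, 0.0], 'world_to_cam': [[0.0252, -0.9993, -0.0269, -0.2183], [-0.9972, -0.0233, -0.0714, 0.4687], [0.0707, 0.0286, -0.9971, 0.9746], [0.0, 0.0, 0.0, 1.0]]}
wrist {'intrinsics': [[367.7091, 0.0, 317.4678], [0.0, 367.7091, 239.8608], [0.0, 0.0, 1.0]], 'D': [0.0125, 0.0, 0.0, 0.0, 0.0], 'tool_from_camera': [[0.0007, -0.9502, -0.3115, 0.0797], [1.0, 0.0007, 0.0001, -0.0004], [0.0001, -0.3115, 0.9502, -0.1435], [0.0, 0.0, 0.0, 1.0]]}
```

View pics/scene0.png

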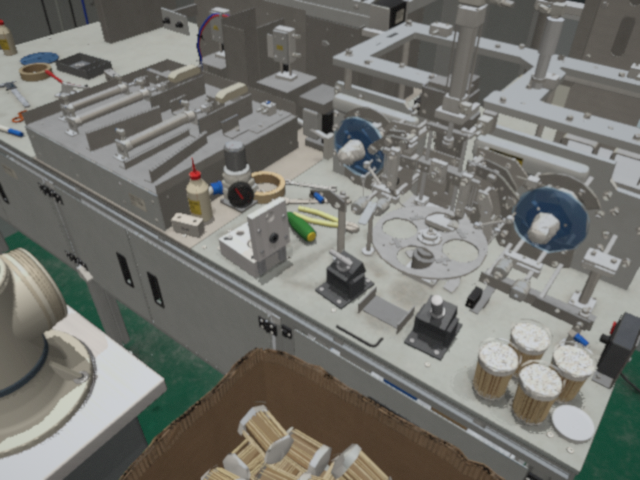

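View pics/top0.png

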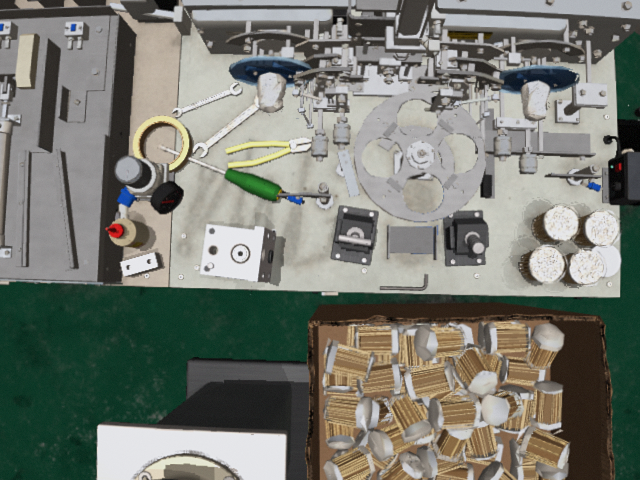

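The top view shows the jig around (240,250) with its lid up on the right. The long pin (round grip) is in the rest at about (467,238), and the short T-handled pin is in the rest at about (353,235). I'll zoom in on all three.

```bash
python3 - <<'E'
import cv2,numpy as np
a=cv2.imread("pics/top0.png");b=cv2.imread("pics/scene0.png")
f=lambda im,x,y,w,h:cv2.resize(im[y:y+h,x:x+w],(400,300),interpolation=cv2.INTER_CUBIC)
m=np.vstack([np.hstack([f(a,190,210,100,75),f(a,430,200,80,60)]),np.hstack([f(b,205,190,100,75),f(b,400,285,80,60)])])
cv2.imwrite("pics/m1.png",m)
E
```

```text
(no output)
```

View pics/m1.png

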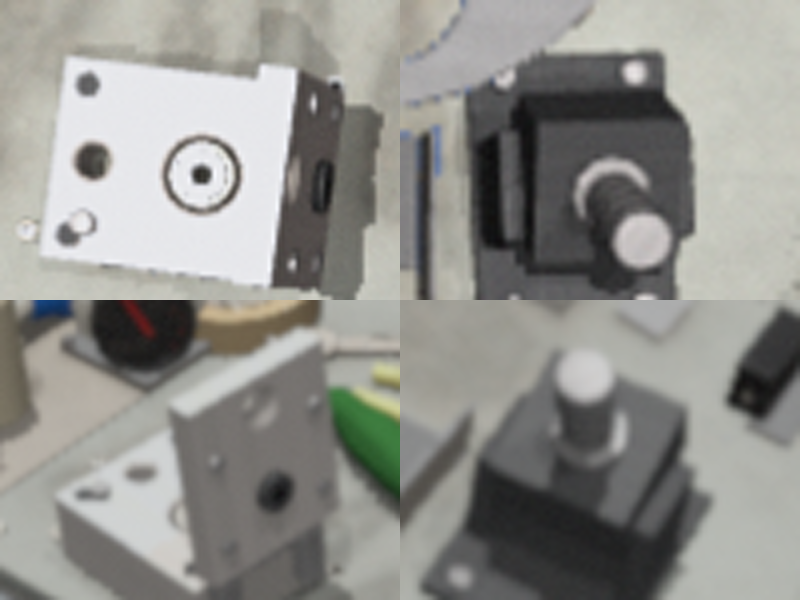

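```bash
cat > h.py <<'E'
from plant import r
import cv2,numpy as np
from scipy.optimize import least_squares
C={n:r.calibration(n) for n in("scene","top")}
def proj(n,P):
    c=C[n];T=c["world_to_cam"]
    return cv2.projectPoints(np.atleast_2d(np.array(P,float)),cv2.Rodrigues(T[:3,:3])[0],T[:3,3],c["intrinsics"],np.array(c["D"],float))[0][:,0]
def jig(p,pts):
    c,s=np.cos(p[2]),np.sin(p[2]);return [(p[0]+c*x-s*y,p[1]+s*x+c*y,z) for x,y,z in pts]
def lidpt(x,d,n,th): return (x,-.05+d*np.cos(th)-n*np.sin(th),.038+d*np.sin(th)+n*np.cos(th))
def pin(p,ls,tilt=.4):
    u=np.array([np.sin(tilt)*np.cos(p[3]),np.sin(tilt)*np.sin(p[3]),np.cos(tilt)]);return [np.array(p[:3])+l*u for l in ls]
E
cat > a.py <<'E'
from h import *
def f(p):
    a=proj("top",jig(p,[(0,.034,.038),(.04,.05,.038),(-.04,.05,.038),lidpt(.039,.1,.0145,p[3]),lidpt(-.039,.1,.0145,p[3])]))-[(213,250),(206.25,224.25),(200,274.25),(264.5,227),(258.75,282)]
    b=proj("scene",jig(p,[(0,.034,.038),lidpt(-.039,.1,.0145,p[3]),lidpt(.039,.1,.0145,p[3]),(-.04,.05,.038)]))-[(240,233),(248,216.5),(285,199),(220,238.5+75/4*0+0)]
    return np.r_[a.ravel(),b[:3].ravel()]
s=least_squares(f,[.35,0,0,1.5]);print("jig",s.x,np.round(s.fun,1))
print("hole",jig(s.x,[(0,.034,.038)]),"edge",jig(s.x,[lidpt(0,.1,.0145,s.x[3])]))
def g(p): return np.r_[(proj("top",pin(p,[.096,.054]))-[(478,248),(472,237.6)]).ravel(),(proj("scene",pin(p,[.096,.054]))-[(437,300),(438,312)]).ravel()]
s=least_squares(g,[.35,-.3,.03,-2]);print("pin",s.x,np.round(s.fun,1));print(pin(s.x,[.054,.078,.096]))
E
python3 a.py
```

```text
jig [ 0.44123052 -0.07239603 -0.10509275  1.47267724] [-0.2  0.5  0.3  0.2 -0.5 -0.1 -1.   1.  -2.7  0.6  0.7 -0.2  3.9  2.
  0.6  0.3]
hole [(np.float64(0.44479709499192954), np.float64(-0.038583609554124244), 0.038)] edge [(np.float64(0.43549943224995674), np.float64(-0.12672868628234119), np.float64(0.13893946330880988))]
pin [ 0.49319789 -0.44399468  0.00879175 -3.13152953] [-0.5 -0.3 -0.3  0.8  0.4  0.3  0.5 -0.4]
[array([ 0.47217036, -0.44420629,  0.05852904]), array([ 0.4628248 , -0.44430034,  0.08063451]), array([ 0.45581562, -0.44437088,  0.0972136 ])]
```

The jig hole is at about (0.445, -0.039), yaw -0.105 rad, with the lid at about 1.47 rad. The long pin leans towards -x at about (0.463, -0.444, 0.08). I'm moving behind the lid with the fingers shut.

>>> jog_arm([
  [0.4,-1,0.1],
  [0.4,-1,0.1],
  [0.4,-1,0.1],
  [0.4,-1,0.1],
  [0.4,-1,0.1],
  [0.4,-1,0.1],
  [0.4,-1,0.1],
], claw=[0,0,0,0,0,0,0], twist=[0.0495,0.0495,0.0495,0.0495,0.0495,0.0495,0.0495])

```text
time: 0.8
position: [0.288, 0.2208, 0.2618]
eef_rot: [-0.0, 1.0, -0.0, 0.0]
wrist_force: [-0.1, 1.3, 0.9]
grip_width: -0.0001
grip_force: 0.0
```

>>> jog_arm([
  [0.45,-1,0],
  [0.45,-1,0],
  [0.45,-1,0],
  [0.45,-1,0],
  [0.45,-1,0],
  [0.45,-1,0],
  [0.45,-1,0],
], claw=[0,0,0,0,0,0,0], twist=[0,0,0,0,0,0,0])

```text
time: 1.5
position: [0.423, -0.0791, 0.2607]
eef_rot: [0.0, 1.0, -0.001, -0.001]
wrist_force: [-0.4, 1.6, -0.9]
grip_width: -0.0003
grip_force: 0.0
```

>>> jog_arm([
  [0.03,-0.33,0],
  [0.03,-0.33,0],
  [0.03,-0.33,0],
  [0.03,-0.33,0],
  [0.03,-0.33,0],
], claw=[0,0,0,0,0], twist=[0,0,0,0,0])

```text
time: 2.0
position: [0.4315, -0.1745, 0.2611]
eef_rot: [-0.0, 1.0, 0.001, -0.0]
wrist_force: [-0.3, 0.6, 0.6]
grip_width: 0.0
grip_force: 0.0
```

>>> jog_arm([
  [0,0,-0.48],
  [0,0,-0.48],
  [0,0,-0.48],
  [0,0.1,-0.475],
  [0,0.155,-0.478],
  [0,0.205,-0.483],
  [0,0.278,-0.518],
  [0,0.338,-0.573],
  [0,0.373,-0.63],
  [0,0.392,-0.68],
  [0,0.392,-0.685],
  [0,0.392,-0.685],
], claw=[0,0,0,0,0,0,0,0,0,0,0,0], twist=[0,0,0,0,0,0,0,0,0,0,0,0])

```text
time: 3.2
position: [0.432, -0.0564, 0.0565]
eef_rot: [-0.0, 1.0, 0.002, 0.0]
wrist_force: [-0.8, 1.9, 2.5]
grip_width: 0.0001
grip_force: 1.4
```

```bash
python3 - <<'E'
from plant import r
import cv2,numpy as np
a=r.grab_frame("top")[:,:,::-1];b=r.grab_frame("scene")[:,:,::-1]
f=lambda im,x,y:cv2.resize(im[y:y+150,x:x+200],(400,300))
cv2.imwrite("pics/m2.png",np.hstack([f(a,150,170),f(b,170,150)]))
E
```

```text
(no output)
```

View pics/m2.png

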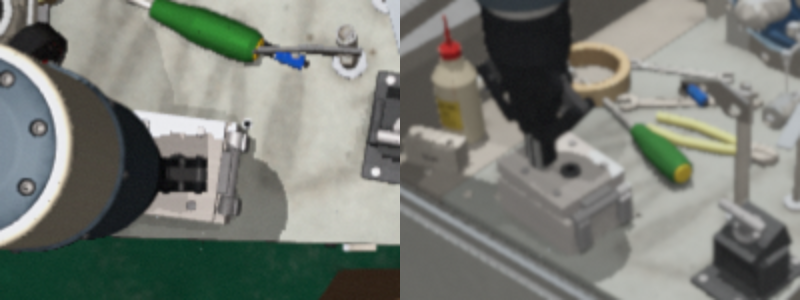

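The lid is down on its plunger. Next, over to the long pin with the claw open.

>>> jog_arm([
  [0,0,0.15],
  [0,0,0.3],
  [0,0,0.47],
  [0,-0.15,0.48],
  [0.03,-1,0.48],
  [0.03,-1,0.48],
  [0.03,-1,0.48],
  [0.03,-1,0.48],
  [0.03,-1,0.48],
], claw=[0,0,0.5,1,1,1,1,1,1], twist=[0,0,0,0,0,0,0,0,0])

```text
time: 4.2
position: [0.4393, -0.3548, 0.2]
eef_rot: [-0.0, 1.0, 0.0, -0.0]
wrist_force: [1.1, 1.6, 0.7]
grip_width: 0.0854
grip_force: 0.0
```

>>> jog_arm([
  [0.06,-0.29,0],
  [0.06,-0.29,0],
  [0.06,-0.29,0],
  [0.06,-0.29,0],
], claw=[1,1,1,1], twist=[0,0,0,0])

```text
time: 4.6
position: [0.4574, -0.4403, 0.1988]
eef_rot: [-0.001, 1.0, -0.001, -0.001]
wrist_force: [-0.6, 0.9, 0.0]
grip_width: 0.0857
grip_force: 0.0
```

```bash
python3 - <<'E'
from h import *
from scipy.spatial.transform import Rotation as R
s=r.read_state();print(s["position"],s["eef_rot"])
im=r.grab_frame("wrist")[:,:,::-1].copy();cv2.imwrite("pics/w1raw.png",im)
c=r.calibration("wrist");T=np.eye(4);T[:3,:3]=R.from_quat(s["eef_rot"],scalar_first=True).as_matrix();T[:3,3]=s["position"]
W=np.linalg.inv(T@c["tool_from_camera"]);np.save("W1.npy",W)
C["wrist"]=dict(intrinsics=c["intrinsics"],D=c["D"],world_to_cam=W)
p=[.4915,-.444,.012,-3.1315]
q=proj("wrist",pin(p,[.054,.084,.096]));print(q)
for u in q: cv2.circle(im,tuple(int(v) for v in u),2,(0,0,255),-1)
x,y=q.mean(0).astype(int);x=max(x,120);y=max(y,90)
cv2.imwrite("pics/w1.png",cv2.resize(im[y-90:y+90,x-120:x+120],(720,540)));print(x-120,y-90)
E
```

```text
[ 0.45742093 -0.44027561  0.19882768] [-5.89206395e-04  9.99999208e-01 -5.34571924e-04 -9.75492724e-04]
[[323.2659134  208.84546038]
 [323.89074042 233.64211719]
 [324.17178524 244.78587009]]
203 139
```

View pics/w1.png

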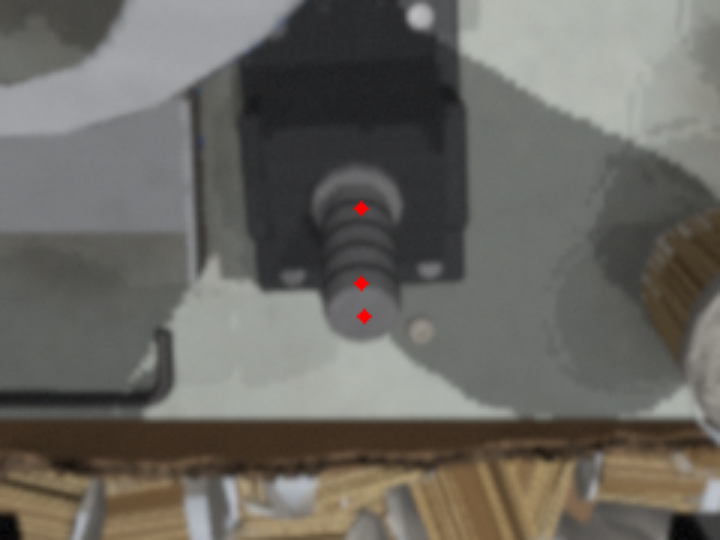

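The wrist view has the pin end at crop (363,303) and the collar at (357,197), about 2 mm further in +x than predicted. I'm descending and gripping.

>>> jog_arm([
  [0.012,-0.012,-0.1],
  [0.012,-0.012,-0.25],
  [0.012,-0.012,-0.35],
  [0.012,-0.012,-0.427],
  [0.012,-0.012,-0.427],
  [0.012,-0.012,-0.427],
  [0.012,-0.012,-0.427],
  [0.012,-0.012,-0.427],
  [0.012,-0.012,-0.427],
  [0.012,-0.012,-0.427],
  [0.012,-0.012,-0.427],
  [0.012,-0.012,-0.427],
], claw=[0.6,0.6,0.6,0.6,0.6,0,0,0,0,0,0,0], twist=[0,0,0,0,0,0,0,0,0,0,0,0], grip_force=40)

```text
time: 5.85
position: [0.463, -0.4436, 0.0742]
eef_rot: [0.001, 1.0, 0.001, 0.002]
wrist_force: [-1.1, 2.2, 6.2]
grip_width: 0.0165
grip_force: 39.1
```

>>> jog_arm([
  [-0.015,-0.0005,0.035],
  [-0.03,-0.001,0.07],
  [-0.045,-0.0015,0.105],
  [-0.06,-0.002,0.142],
  [-0.06,-0.002,0.142],
  [-0.042,-0.002,0.148],
  [-0.025,-0.002,0.154],
  [-0.007,-0.002,0.159],
  [0.01,-0.002,0.161],
  [0.03,-0.002,0.163],
  [0.056,-0.002,0.164],
  [0.056,-0.002,0.164],
], claw=[0,0,0,0,0,0,0,0,0,0,0,0], twist=[0,0,0,0,0,0,0,0,0,0,0,0], grip_force=40)

```text
time: 7.05
position: [0.4787, -0.4434, 0.12]
eef_rot: [-0.0, 1.0, 0.001, -0.001]
wrist_force: [-4.5, 0.4, 0.4]
grip_width: 0.0164
grip_force: 41.8
```

```bash
python3 - <<'E'
from plant import r
import cv2,numpy as np
a=r.grab_frame("top")[:,:,::-1];b=r.grab_frame("scene")[:,:,::-1]
f=lambda im,x,y:cv2.resize(im[y:y+90,x:x+120],(400,300),interpolation=cv2.INTER_CUBIC)
cv2.imwrite("pics/m3.png",np.hstack([f(a,410,190),f(b,380,260)]))
E
```

```text
(no output)
```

View pics/m3.png

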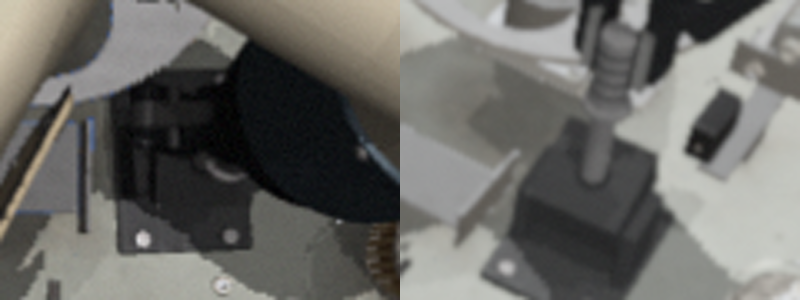

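>>> jog_arm([
  [0,0,0.1],
  [0,0,0.25],
  [0,0,0.35],
  [0,0,0.35],
  [0,0,0.35],
], claw=[0,0,0,0,0], twist=[0,0,0,0,0], grip_force=40)

```text
time: 7.65
position: [0.48, -0.4435, 0.2265]
eef_rot: [0.0, 1.0, 0.001, 0.002]
wrist_force: [0.9, 0.0, -2.0]
grip_width: 0.0165
grip_force: 41.7
```

```bash
cat > v.py <<'E'
from h import *
import sys
s=r.read_state();P=s["position"];print(P,s["wrist_force"])
im=r.grab_frame("scene")[:,:,::-1].copy()
g=np.array([P[0],P[1],P[2]+.0187])
L=proj("scene",[g+np.array([.012,-.0,.006-.003])*0,g-[0,0,.034],g-[0,0,.084]]);print(L)
x,y=(int(v) for v in L[1]);x0,y0=x-40,y-30
k=10;crop=cv2.resize(im[y0:y0+60,x0:x0+80],(800,600),interpolation=cv2.INTER_CUBIC)
for u in L: cv2.circle(crop,(int((u[0]-x0+.5)*k),int((u[1]-y0+.5)*k)),3,(0,0,255),-1)
cv2.imwrite(sys.argv[1],crop);print(x0,y0)
E
python3 v.py pics/v1.png
```

```text
[ 0.48004148 -0.44350434  0.22647124] [ 0.93726189  0.01387592 -2.03616449]
[[461.55932609 213.55174587]
 [457.20287419 233.14003673]
 [451.23994061 259.9354405 ]]
417 203
```

View pics/v1.png

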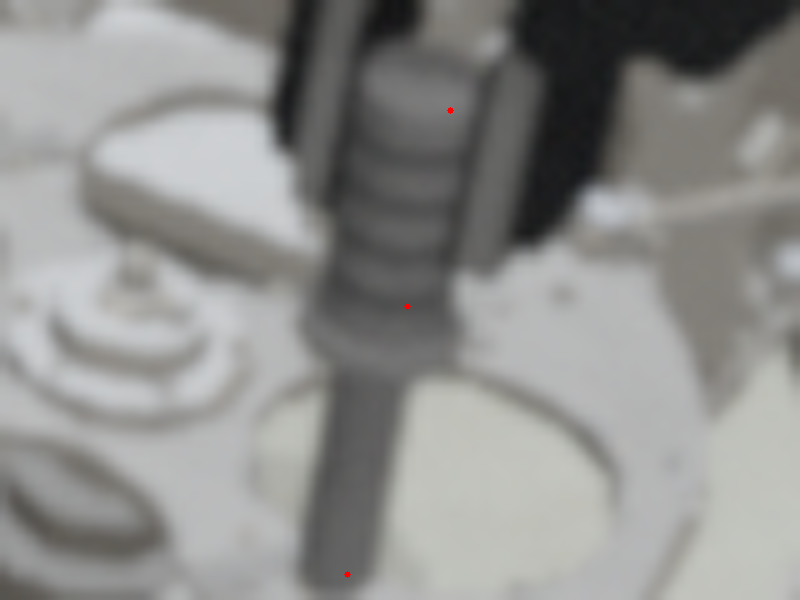

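```bash
python3 - <<'E'
from h import *
o=np.array([(418,66),(382,322),(336,574)])/10+[416.5,202.5]
f=lambda p:(proj("scene",[(p[0]+l*np.sin(p[2]),-.4435,p[1]+l*np.cos(p[2])) for l in(.096,.052,0)])-o).ravel()
s=least_squares(f,[.48,.16,0]);print(s.x,s.fun)
E
```

```text
[ 0.47466428  0.16465557 -0.10020245] [ 0.31320941  0.57945603 -0.2467848  -0.77994358 -0.13609434  0.15800564]
```

```bash
python3 - <<'E'
from h import *
out=[]
J=[.44123,-.0724,-.1051]
pts=jig(J,[lidpt(0,.084,.0145,.065)]);print(pts)
for n in("top","scene"):
    im=r.grab_frame(n)[:,:,::-1].copy();q=proj(n,pts)[0];x0,y0=int(q[0])-20,int(q[1])-30
    cr=cv2.resize(im[y0:y0+60,x0:x0+40],(400,600),interpolation=cv2.INTER_CUBIC)
    cv2.circle(cr,tuple(int(v) for v in (q-[x0,y0]+.5)*10),3,(0,0,255),-1);out.append(cr);print(n,q,x0,y0)
cv2.imwrite("pics/m4.png",np.hstack(out))
E
```

```text
[(np.float64(0.4446794109934939), np.float64(-0.039700657582946934), np.float64(0.0579255355953556))]
top [210.98673738 249.99368727] 190 219
scene [240.18097351 224.7519618 ] 220 194
```

View pics/m4.png

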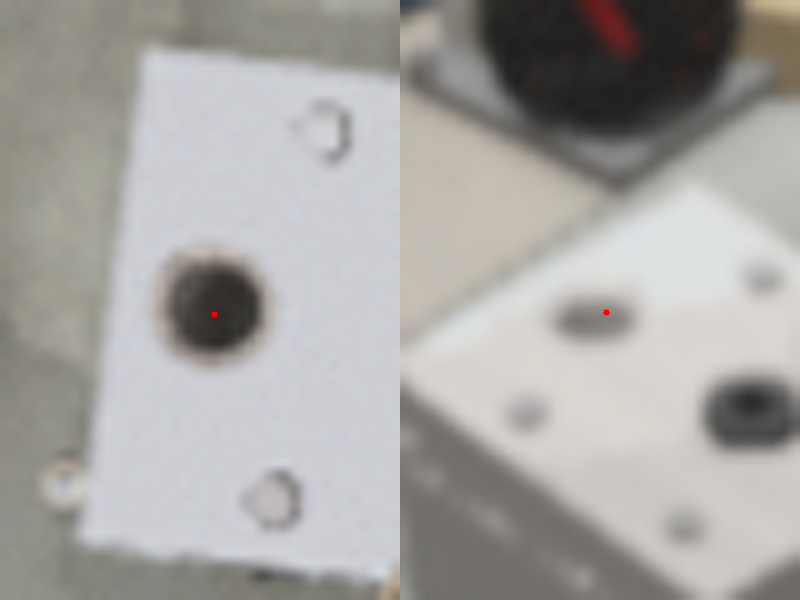

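The lid hole is at (213,305) in the top crop and (596,317) in the scene crop, so it's at about (0.4445, -0.0393). I'm carrying the pin to hover just above it.

>>> jog_arm([
  [0,0.08,0],
  [0,0.2,0],
  [-0.05,0.34,0],
  [-0.05,0.48,0],
  [-0.1,0.62,0],
  [-0.1,0.76,0],
  [-0.1,0.9,0],
  [-0.1,1,0],
  [-0.1,1,0],
], claw=[0,0,0,0,0,0,0,0,0], twist=[0,0,0,0,0,0,0,0,0], grip_force=40)

```text
time: 8.7
position: [0.4485, -0.1407, 0.2252]
eef_rot: [-0.001, 1.0, 0.003, -0.0]
wrist_force: [-0.1, -0.7, -1.0]
grip_width: 0.0168
grip_force: 41.6
```

>>> jog_arm([
  [0,0.1,0],
  [0,0.22,0],
  [0,0.32,0],
  [0,0.347,-0.08],
  [0,0.347,-0.2],
  [0,0.347,-0.3],
  [0,0.347,-0.317],
  [0,0.347,-0.317],
], claw=[0,0,0,0,0,0,0,0], twist=[0,0,0,0,0,0,0,0], grip_force=40)

```text
time: 9.5
position: [0.4484, -0.0401, 0.1303]
eef_rot: [0.001, 1.0, 0.001, -0.001]
wrist_force: [0.3, -0.2, -0.9]
grip_width: 0.0163
grip_force: 41.7
```

```bash
python3 v.py pics/v2.png
```

```text
[ 0.44844503 -0.04012348  0.13025015] [ 0.30262239 -0.21089022 -0.93779327]
[[237.26514204 183.3735787 ]
 [238.99348465 199.07804872]
 [241.39927238 220.9256882 ]]
198 169
```

View pics/v2.png

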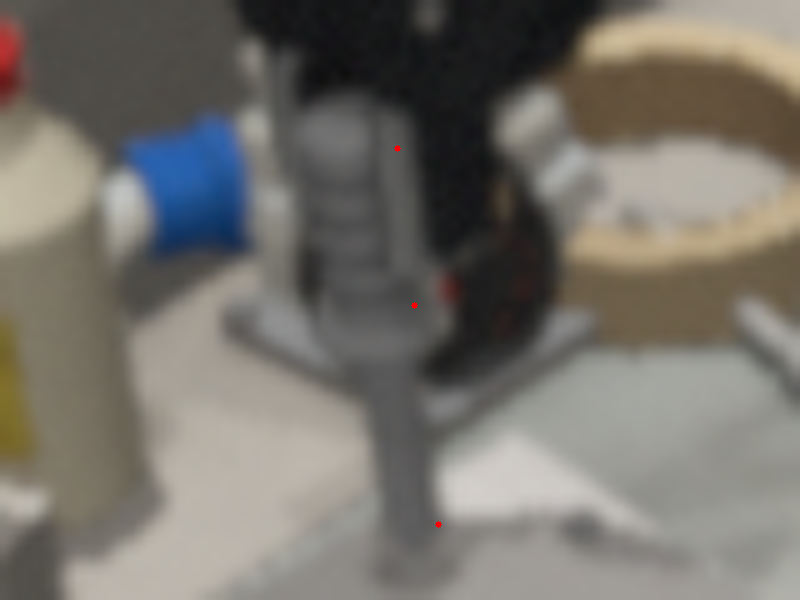

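```bash
python3 - <<'E'
from h import *
o=np.array([(338,118),(370,322),(406,558)])/10+[197.5,168.5]
for y in(-.0401,-.037):
  f=lambda p:(proj("scene",[(p[0]+l*np.sin(p[2]),y,p[1]+l*np.cos(p[2])) for l in(.096,.052,0)])-o).ravel()
  s=least_squares(f,[.448,.06,0]);print(s.x,np.round(s.fun,2))
h=np.array([(239.1,225.2)])
for z in(.0579,):
  f=lambda p:(proj("scene",[(p[0],p[1],z)])-h).ravel();print(least_squares(f,[.44,-.04]).x)
E
```

```text
[ 0.43830373  0.06490424 -0.0240793 ] [ 0.37  0.4   0.    0.32 -0.46 -0.79]
[ 0.44097638  0.06205442 -0.02195214] [ 0.42  0.48 -0.    0.32 -0.52 -0.88]
[ 0.44243657 -0.03903307]
```

>>> jog_arm([
  [0.013,0.002,0],
  [0.013,0.002,-0.01],
  [0.013,0.002,-0.02],
  [0.013,0.002,-0.03],
  [0.013,0.002,-0.04],
  [0.013,0.002,-0.05],
], claw=[0,0,0,0,0,0], twist=[0,0,0,0,0,0], grip_force=40)

```text
time: 10.15
position: [0.454, -0.0386, 0.1173]
eef_rot: [-0.0, 1.0, 0.001, 0.002]
wrist_force: [-3.5, 3.9, 22.1]
grip_width: 0.0167
grip_force: 44.1
```

>>> jog_arm([
  [0,0,0.01],
  [-0.007,0.007,0.01],
  [-0.007,0.007,0.005],
  [-0.007,0.007,0],
  [-0.007,0.007,-0.006],
], claw=[0,0,0,0,0], twist=[0,0,0,0,0])

```text
time: 10.65
position: [0.4501, -0.0371, 0.1133]
eef_rot: [0.0, 1.0, 0.001, -0.001]
wrist_force: [-0.9, -2.5, -0.7]
grip_width: 0.0169
grip_force: 41.8
```

>>> jog_arm([
  [0,-0.003,-0.01],
  [0,-0.003,-0.02],
  [0,-0.003,-0.03],
  [0,-0.003,-0.035],
], claw=[0,0,0,0], twist=[0,0,0,0])

```text
time: 11.05
position: [0.4506, -0.0376, 0.103]
eef_rot: [-0.0, 1.0, 0.001, -0.0]
wrist_force: [-0.6, 0.1, -1.7]
grip_width: 0.0168
grip_force: 41.7
```

>>> jog_arm([
  [0,0,-0.01],
  [0,0,-0.02],
  [0,0,-0.03],
  [0,0,-0.04],
  [0,0,-0.045],
], claw=[0,0,0,0,0], twist=[0,0,0,0,0])

```text
time: 11.55
position: [0.4506, -0.0377, 0.0896]
eef_rot: [-0.0, 1.0, 0.001, -0.0]
wrist_force: [0.1, -0.6, -0.7]
grip_width: 0.0166
grip_force: 41.7
```

>>> jog_arm([
  [0,0,-0.01],
  [0,0,-0.02],
  [0,0,-0.03],
  [0,0,-0.04],
  [0,0,-0.05],
  [0,0,-0.05],
], claw=[0,0,0,0,0,0], twist=[0,0,0,0,0,0])

```text
time: 12.15
position: [0.4507, -0.0377, 0.0748]
eef_rot: [0.0, 1.0, 0.001, -0.0]
wrist_force: [-1.0, -0.3, 0.8]
grip_width: 0.0166
grip_force: 42.0
```

>>> jog_arm([
  [0,0,0],
  [0,0,-0.01],
  [0,0,-0.02],
  [0,0,-0.025],
  [0,0,-0.03],
  [0,0,-0.03],
], claw=[0,0,0,0,0,0], twist=[0,0,0,0,0,0], grip_force=80)

```text
time: 12.75
position: [0.4517, -0.0373, 0.069]
eef_rot: [-0.0, 1.0, 0.001, 0.002]
wrist_force: [-9.6, 5.1, 25.7]
grip_width: 0.0158
grip_force: 81.1
```

>>> jog_arm([
  [-0.004,0.002,0],
  [-0.007,0.004,0],
  [-0.007,0.004,0],
  [-0.007,0.004,0],
], claw=[0,0,0,0], twist=[0,0,0,0])

```text
time: 13.15
position: [0.4512, -0.037, 0.0692]
eef_rot: [0.001, 1.0, 0.002, 0.003]
wrist_force: [-3.7, -2.3, 20.2]
grip_width: 0.0155
grip_force: 79.9
```

```bash
python3 - <<'E'
from h import *
s=r.read_state();print(s["position"],s["wrist_force"],s["torque"])
im=r.grab_frame("scene")[:,:,::-1].copy()
J=[.4405,-.0724,-.1051]
hp=jig(J,[(0,.034,.0525),(0,.034,.0565),(0,.034,.0985)])
cn=jig(J,[lidpt(a,d,n,0) for a in(-.039,) for d,n in((.1,.0145),(.1,.0005),(0,.0145))]+[(-.04,.05,.038),(-.04,-.05,.038)])
x0,y0=200,170;k=10;cr=cv2.resize(im[y0:y0+60,x0:x0+80],(800,600),interpolation=cv2.INTER_CUBIC)
for P,c in((hp,(0,0,255)),(cn,(0,255,0))):
    for u in proj("scene",P): cv2.circle(cr,(int((u[0]-x0+.5)*k),int((u[1]-y0+.5)*k)),3,c,-1)
cv2.imwrite("pics/f.png",cr)
E
```

```text
[ 0.4512465  -0.03702627  0.06923531] [-3.68741916 -2.30751193 20.17836067] [-0.36444827  1.68133216 -0.02222115]
```

View pics/f.png

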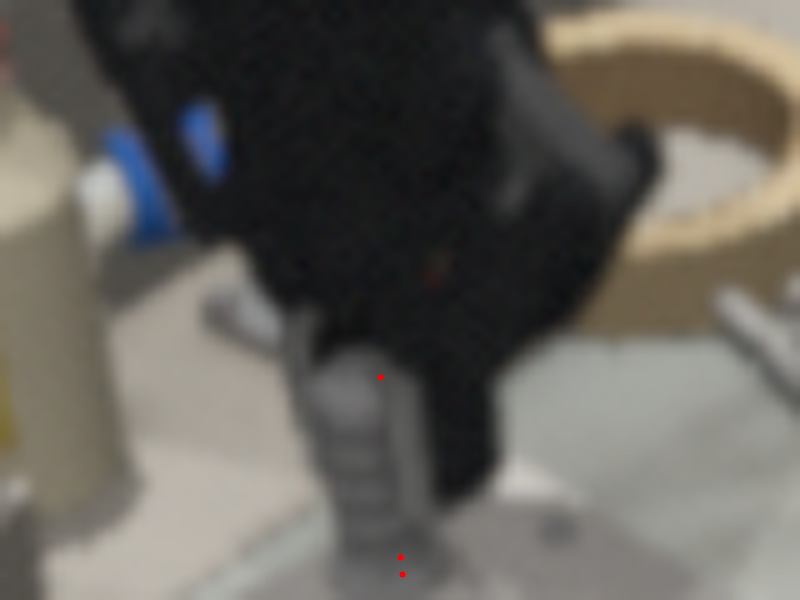

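The pin is seated, but it's held at the pad edge and leans slightly. I'll let go briefly, re-grip it centred, and press again.

>>> jog_arm([
  [0,0,0.01],
  [0,0,0.015],
  [-0.01,0,0.02],
  [-0.023,-0.003,0.02],
  [-0.023,-0.003,0.02],
  [-0.023,-0.003,0.02],
  [-0.023,-0.003,0.02],
  [-0.023,-0.003,0.02],
  [-0.023,-0.003,0.02],
  [-0.023,-0.003,0.02],
  [-0.023,-0.003,0.02],
  [-0.023,-0.003,0.02],
], claw=[0.2,0.5,0.5,0.5,0.5,0,0,0,0,0,0,0], twist=[0,0,0,0,0,0,0,0,0,0,0,0], grip_force=60)

```text
time: 14.4
position: [0.4417, -0.0374, 0.072]
eef_rot: [-0.0, 1.0, 0.001, 0.0]
wrist_force: [0.1, -0.1, 2.1]
grip_width: 0.0165
grip_force: 58.4
```

>>> jog_arm([
  [0,0,-0.007],
  [0,0,-0.014],
  [0,0,-0.02],
  [0,0,-0.025],
  [0,0,-0.025],
  [0,0,-0.025],
], claw=[0,0,0,0,0,0], twist=[0,0,0,0,0,0], grip_force=80)

```text
time: 15.0
position: [0.4424, -0.0368, 0.066]
eef_rot: [-0.0, 1.0, 0.001, 0.001]
wrist_force: [-5.8, 5.3, 16.3]
grip_width: 0.0163
grip_force: 80.1
```

```bash
python3 - <<'E'
from h import *
s=r.read_state();print(s["position"],s["wrist_force"],s["torque"])
im=r.grab_frame("scene")[:,:,::-1].copy()
w=r.grab_frame("wrist")[:,:,::-1].copy()
cv2.imwrite("pics/w2raw.png",w)
x0,y0=210,190
J=[.4415,-.0724,-.1051]
hp=jig(J,[(0,.034,.0525),(0,.034,.0565),(0,.034,.0985)])
cr=cv2.resize(im[y0:y0+45,x0:x0+60],(800,600),interpolation=cv2.INTER_CUBIC);k=800/60
for u in proj("scene",hp): cv2.circle(cr,(int((u[0]-x0+.5)*k),int((u[1]-y0+.5)*k)),3,(0,0,255),-1)
cv2.imwrite("pics/f2.png",cr)
E
```

```text
[ 0.44235496 -0.03676116  0.06598147] [-5.78372286  5.26037785 16.29400191] [1.97329451 2.18913371 0.02185389]
```

>>> jog_arm([
  [-0.003,0.002,0],
  [-0.004,0.003,0],
  [-0.004,0.003,0],
  [-0.004,0.003,0],
], claw=[0,0,0,0], twist=[0,0,0,0])

```text
time: 15.5
position: [0.4422, -0.0366, 0.0661]
eef_rot: [0.0, 1.0, 0.001, 0.002]
wrist_force: [-1.6, 0.6, 11.6]
grip_width: 0.0158
grip_force: 79.1
```

>>> jog_arm([
  [0,0,-0.003],
  [0,0,-0.005],
  [0,0,-0.005],
  [0,0,-0.005],
], claw=[0,0,0,0], twist=[0,0,0,0])

```text
time: 15.9
position: [0.4423, -0.0366, 0.0658]
eef_rot: [0.0, 1.0, 0.001, 0.002]
wrist_force: [-6.1, 3.0, 23.2]
grip_width: 0.0161
grip_force: 80.3
```

Pressing 1.5 mm further moved the hand only 0.3 mm, so the lid is bottomed. I'll ease the grip for a moment so the collar can settle flat, then grip again.

>>> jog_arm([
  [-0.002,0.002,0],
  [-0.002,0.002,0],
  [-0.002,0.002,0],
  [-0.002,0.002,0],
], claw=[0,0,0,0], twist=[0,0,0,0], grip_force=22)

```text
time: 16.3
position: [0.4423, -0.0366, 0.0659]
eef_rot: [0.001, 1.0, 0.001, 0.003]
wrist_force: [-4.1, -1.5, 20.9]
grip_width: 0.0159
grip_force: 79.9
```

>>> jog_arm([
  [0,0,0],
  [0,0,-0.002],
  [0,0,-0.004],
  [0,0,-0.004],
  [0,0,-0.004],
], claw=[0,0,0,0,0], twist=[0,0,0,0,0], grip_force=70)

```text
time: 16.8
position: [0.4424, -0.0366, 0.0656]
eef_rot: [0.001, 1.0, 0.002, 0.003]
wrist_force: [-9.0, 0.9, 29.7]
grip_width: 0.0159
grip_force: 81.1
```

```bash
python3 - <<'E'
from h import *
s=r.read_state();print(s["position"],s["wrist_force"],s["torque"])
im=cv2.cvtColor(r.grab_frame("scene"),cv2.COLOR_RGB2GRAY)
c=proj("scene",jig([.4415,-.0724,-.1051],[(0,.034,.0525),(0,.034,.0565),(0,.034,.0985)]));print(np.round(c,1))
for v in range(200,236): print(v,*im[v,222:254])
E
```

```text
[ 0.44238121 -0.03657841  0.06562402] [-8.97611355  0.92091062 29.66735868] [ 0.06052162  2.79656311 -0.03710532]
[[240.2 226.7]
 [240.  225. ]
 [237.9 207. ]]
200 46 27 27 20 24 22 24 25 22 23 24 23 25 25 24 28 35 45 50 56 35 24 26 25 27 27 26 28 27 24 22 22
201 45 26 19 24 21 24 23 23 25 20 25 22 20 25 23 29 44 59 50 50 33 27 25 25 24 24 26 26 27 18 20 20
202 57 31 24 24 23 20 24 21 21 22 24 20 26 22 24 30 38 49 39 33 26 24 26 26 24 25 27 27 26 20 16 23
203 92 57 33 28 29 27 24 23 22 19 22 23 23 22 26 25 27 30 28 26 24 26 24 28 25 29 24 27 21 20 20 25
204 127 100 61 41 46 42 30 24 20 17 21 24 25 22 25 28 23 23 29 28 26 26 27 27 27 24 26 24 23 22 22 33
205 147 129 89 63 68 61 39 27 20 22 30 34 30 26 25 25 26 23 26 28 24 29 28 25 28 26 26 19 23 27 36 58
206 157 144 107 77 77 65 39 25 22 29 50 54 39 26 24 28 23 25 24 26 24 28 24 27 23 24 24 25 31 51 75 102
207 160 151 120 84 75 60 33 20 21 38 63 69 48 31 27 28 25 26 25 26 26 26 25 27 26 26 27 34 64 96 121 136
208 162 155 129 86 73 57 31 21 23 41 68 74 57 36 29 25 26 23 26 23 27 25 27 27 27 34 53 75 103 131 146 152
209 163 158 137 93 7
[... 2499 characters left out ...]
 106 107 112 122 134 143 140 133 129 128 128 127 126
231 142 138 136 137 137 139 139 139 140 141 140 140 139 137 136 132 125 122 117 124 125 126 131 138 142 143 140 134 128 125 120 116
232 138 137 137 137 137 137 138 139 140 140 140 139 140 140 139 139 136 132 131 133 135 136 137 138 142 147 149 141 127 113 101 92
233 138 137 138 137 136 137 137 138 138 138 138 139 140 140 141 139 140 138 137 136 138 138 138 139 140 144 149 142 117 91 73 61
234 137 138 139 140 138 137 137 137 135 133 134 135 138 140 139 140 140 140 140 139 138 138 137 138 138 140 143 132 99 71 55 40
235 132 140 145 145 144 143 140 137 132 128 126 128 132 138 140 140 141 140 140 140 139 138 137 138 138 140 137 122 85 61 52 38
```

>>> jog_arm([
  [-0.004,0,0],
  [-0.004,0,0],
  [-0.004,0,0],
  [-0.004,0,0],
  [-0.004,0,0],
], claw=[0,0,0,0,0], twist=[0,0,0,0,0])

```text
time: 17.35
position: [0.4423, -0.0366, 0.0657]
eef_rot: [0.001, 1.0, 0.002, 0.004]
wrist_force: [-4.1, -0.7, 26.1]
grip_width: 0.0159
grip_force: 80.8
```

```bash
python3 -c "
from plant import r
s=r.read_state();print(s['position'],s['wrist_force'],s['grip_force'])
print(r.hand_in())"
```

```text
[ 0.4422664  -0.03655604  0.06574586] [-4.11567753 -0.66145806 26.14709309] 80.76623439788818
the job is handed in; nothing more can be done
None
```

I handed the job in at about 17 s; no verdict came back. The lid appears fully shut and the long pin upright through both holes, with the hand still gripping (about 81 N) and pressing (about 26 N); I let go of the pin once, briefly, to re-centre the grip, and never touched the short pin.

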